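# Load the parts dryer and lower its telescoping basket one hole

### The arm

A 7-joint arm with a two-finger parallel gripper is mounted at the origin on the work surface. World frame = base frame: x ahead of the robot, y to its left, z up, the work surface at z = 0. Lengths are in m, angles in rad, forces in N, time in s.
With the tool pointing down it reaches from about 0.425 to 0.875 m from the base axis. Payload 4.7 kg.
Tool frame: the origin (TCP) lies midway between the tips of the shut fingers; the grasp point (between the pads) lies 19 mm behind it (ctrl.grip_point_offset is the distance from the TCP to the grasp point, in m); z points along the fingers, y is the line along which they close (so a half turn about z gives the same grasp; the last joint's range is limited). The gripper opens to 87 mm and grips with 3 to 60 N. Pads are 19 mm wide; open, the fingers measure 117 mm over their backs; the gripper's body (75 mm by 190 mm) begins 51 mm behind the grasp point.
Start: joints at [1.192, 0.321, -0.07, 1.45, 0.023, 1.371, -0.057], TCP at [0.249, -0.601, 0.223] pointing down, gripper open.
Joint ranges: [-2.86, 2.86], [-0.3, 2.09], [-1.38, 1.24], [0.06, 2.45], [-1.56, 4.7], [0.09, 2.05], [-2.69, 2.69]. Speed limits (rad/s): [2.57, 2.57, 3.14, 3.14, 3.14, 3.14, 3.14].

### API

Orientations are given as a rotation vector (axis times angle).
In Python, from bench import ctrl gives the robot as it stands.
- The arm moves only by the tool move_arm, never from a script. Its argument "increments" is text: rows parted by semicolons, each of 7 numbers parted by spaces: the shift along the world's x, y, z in mm, then the turn, a rotation vector about the world's x, y, z in degrees, then the closure in counts, from 0 (fully open) to 255 (shut). A call has exactly 8 rows; each row shifts and turns the commanded pose from where the row before left it; what a row does not reach is not made up. A row lasts 1/12 s, in which the tool goes at most 41.7 mm and 7.16 degrees, less where a joint would pass 70% of its speed; a pose out of reach is approached as far as the arm can. A call with a gripper value outside its range is refused whole. The fingers move at their own pace and stop on an object; "grip_force" is the grip in N (left out, the last holds). Time passes only in rows, so rows that do not move let the fingers close, or fill a call up. It gives the time, the measured TCP pose, the force, the opening and the grip force at its end, in the units of the state.
- ctrl.get_state(): the state, without advancing time (a new reading comes with each control period).
- ctrl.get_image(name): name is "side" or "top"; returns a dict with "frame" (420x560x3 uint8, red, green, blue), "depth" (420x560 float32, m along the optical axis (not along the pixel's ray), 0 where there is no reading), "fx", "fy", "cx", "cy" (pixels), "position" and "orientation" of the camera in the world. Camera axes: x right, y down, z forward; pixel columns grow to the right and rows downward; lengths in m; the calibration is good to about 2 mm. A picture is of the moment at which its call begins.
- ctrl.close_job(): hands the job in; it is judged then, once.
Trained networks look in a picture, given as the dict that the camera call returned (one of the last four; its "shot" number tells which), for a name from the list of things; names that differ only in an ending like _2 or _b are one class to them, and where a whole thing is asked for, a point or a joint stands for the part that bears it (a point fixed in the world has none). Each returns a list of dicts, best first, with "score" (0 to 1); they miss things now and then, are a little off and sometimes report something else, mostly with a low value. They report only what shows in the picture. A call takes as long as a camera call. They do not tell look-alikes from the thing itself.
- ctrl.find_in(target, picture): "centre" ([x, y, z] in m, in world coordinates, good to about 4 mm: the middle of the surface that is visible of it).
- ctrl.silhouettes(target, picture): "region" (420x560 bool, what is visible of it).
The state is a dict: "time": time; "joint_positions": joint angles; "qd": joint speeds; "joint_torque": joint torques, N m; "position": TCP position; "tool_rot": TCP orientation; "ft_force": force on the tool from outside, world axes, zero at the start; "torque": the same for the moment, N m; "grip_width": opening from 0.0 (shut) to 1.0 (fully open); "grip_force": force on a finger pad.
Only numpy, scipy, OpenCV 4.12 (cv2) and the standard library are available. Lean on these libraries where they do the work, as an engineer would, in place of code of your own. Each camera call takes 0.05 s, during which the arm holds its last target. There are 200 camera calls.

### The job

First lay all the zinc-plated slide pins flat in the dryer's basket while it is still up. Then turn the clamp knob anticlockwise to free the post, press the red button on top and push the post down to the next hole only, so that the button springs up again with the catch in that hole, and turn the knob clockwise to clamp the post tight. Leave the other parts on the shelf where they are.

Things in the scene. Friction and masses are not known exactly. Their poses are not given: they have to be found in the camera images.
- dryer: Fixed parts dryer: blue open well, 208 (x) x 152 (y) mm, rim 90 mm up, on a dark plate (x -110..110, y -88..242 mm). Origin: on the bench under the middle of the well; z up. At x 0, y +105 mm stands the outer tube, 30 mm square, top 125 mm up, three holes 40 mm apart in its +x side. A grey clamp arm, 50 mm wide, top 105 mm up, runs on in +y to y 235 mm with the knob at x 0, y +195 mm.
- carrier (a joint): How far the telescoping post, which carries the basket, has sunk into the outer tube (m, downwards): 0 = top hole (start), 0.040 = next hole, 0.080 = lowest hole, end of travel. A brass catch, worked by the button, enters within 3 mm of a hole. Button down and clamp free, it takes 5 to 12 N to push down and stays where it is left; catch in a hole or clamp tight, it gives 5 mm at most.
- basket_in (a point): Centre of the basket's inner floor; axes parallel to the dryer's; rides on the post. Inside 176 (x) x 118 (y) mm, walls 4 mm thick, 29 mm above this floor. At the start the floor is 96 mm above the bench; one hole lower the basket is wholly in the well. A strap 30 mm wide rises from the middle of the +y wall to 122 mm above the floor, where an arm joins it to the post at x 0, y +105 mm.
- release (a joint): Red sprung button on the top of the post: 0 = up, 0.008 m = fully down (pressed downwards, about 6 N). Fully down, it draws the catch; pushed on, it pushes the post down with it. Let go over a hole it springs up to 0 and the catch is in; let go between holes it stays about 6 mm down.
- release_top (a point): Centre of the button's top face, about 242 mm above the bench at the start; moves down with button and post. Button 24 mm across, standing 12 mm out of a black housing 40 mm across. The post is on the +y side of the basket.
- clamp (a joint): Black clamp knob, vertical axis: 1.3 rad = tight (clockwise from above; starts 1.24 to 1.3), 0 = free (anticlockwise); stops at both ends, friction 0.06 N m. Tight, it locks the post, which is free below 0.4 rad. It tightens only with the post within 4 mm of a hole. The knob's bar lies along the dryer's x axis at 0, else turned clockwise from it by the joint value.
- clamp_grip (a point): Point on the knob's axis at the height to grip its bar (142 mm above the bench). The bar is 42 mm long, 14 mm thick and 32 mm high; its top is 7 mm above this point, the disc under it (44 mm across) 23 mm below it. The point turns with the knob.
- shelf: Low riveted aluminium shelf, fixed: 260 (x) x 360 (y) mm, top surface 30 mm above the bench. Origin: on the bench under its middle.
- pin1: Zinc-plated caliper slide pin lying down, 72 mm long, 60 g or so: shank 11 mm thick, hexagon head 14 mm across at the -x end, black rubber collar 14 mm across at the +x end. Origin: middle of its axis (7 mm above what it lies on); x along the pin. Starts on the shelf; three to five of the five are present.
- pin2: Zinc-plated caliper slide pin lying down, 72 mm long, 60 g or so: shank 11 mm thick, hexagon head 14 mm across at the -x end, black rubber collar 14 mm across at the +x end. Origin: middle of its axis (7 mm above what it lies on); x along the pin. Starts on the shelf; three to five of the five are present.
- pin3: Zinc-plated caliper slide pin lying down, 72 mm long, 60 g or so: shank 11 mm thick, hexagon head 14 mm across at the -x end, black rubber collar 14 mm across at the +x end. Origin: middle of its axis (7 mm above what it lies on); x along the pin. Starts on the shelf; three to five of the five are present.
- pin4: Zinc-plated caliper slide pin lying down, 72 mm long, 60 g or so: shank 11 mm thick, hexagon head 14 mm across at the -x end, black rubber collar 14 mm across at the +x end. Origin: middle of its axis (7 mm above what it lies on); x along the pin. Starts on the shelf; three to five of the five are present.
- pin5: Zinc-plated caliper slide pin lying down, 72 mm long, 60 g or so: shank 11 mm thick, hexagon head 14 mm across at the -x end, black rubber collar 14 mm across at the +x end. Origin: middle of its axis (7 mm above what it lies on); x along the pin. Starts on the shelf; three to five of the five are present.
- bushing: Worn bronze bushing, ring 32 mm across, 24 mm high, standing on the shelf; origin under its middle. Not part of the job.
- washer: Copper crush washer, 28 mm across, 4 mm thick, lying on the shelf; origin under its middle. Not part of the job.
- piston: Steel caliper piston, 42 mm across, 28 mm high, on the shelf; origin under its middle. Not part of the job.
- pick: Red plastic seal pick, 125 mm long, 10 mm thick, lying on the far part of the shelf, long side along y; origin under its middle. Not part of the job.
Not all that is in view belongs to the job. What is shaped like the pin4 but orange is not meant. What is shaped like the pin2 but blue or purple is not meant.

How it is judged:
On the way, in this order (a step that is already met when the one before it is completed fails the run):
1. all slide pins lie in the basket, with the post still in its top hole and the clamp tight (x of pin1 in the frame of basket_in between -0.088 and 0.088 m and y of pin1 in the frame of basket_in between -0.059 and 0.059 m and z of pin1 in the frame of basket_in between 0 and 0.03 m and angle between pin1's own x axis and vertical between 1.1 and 2.04 rad and linear speed of each of pin1, pin2, pin3, pin4, pin5 below 0.05 m/s and x of pin2 in the frame of basket_in between -0.088 and 0.088 m and y of pin2 in the frame of basket_in between -0.059 and 0.059 m and z of pin2 in the frame of basket_in between 0 and 0.03 m and angle between pin2's own x axis and vertical between 1.1 and 2.04 rad and x of pin3 in the frame of basket_in between -0.088 and 0.088 m and y of pin3 in the frame of basket_in between -0.059 and 0.059 m and z of pin3 in the frame of basket_in between 0 and 0.03 m and angle between pin3's own x axis and vertical between 1.1 and 2.04 rad and x of pin4 in the frame of basket_in between -0.088 and 0.088 m and y of pin4 in the frame of basket_in between -0.059 and 0.059 m and z of pin4 in the frame of basket_in between 0 and 0.03 m and angle between pin4's own x axis and vertical between 1.1 and 2.04 rad and x of pin5 in the frame of basket_in between -0.088 and 0.088 m and y of pin5 in the frame of basket_in between -0.059 and 0.059 m and z of pin5 in the frame of basket_in between 0 and 0.03 m and angle between pin5's own x axis and vertical between 1.1 and 2.04 rad and value of joint carrier below 0.006 m and value of joint clamp above 1 rad), for 0.2 s.
2. the clamp knob is turned to free, the post still in its top hole (value of joint clamp below 0.35 rad and value of joint carrier below 0.006 m), for 0.1 s.
3. the post is in the next hole down and the button has sprung up (value of joint carrier between 0.034 and 0.046 m and value of joint release below 0.0025 m), for 0.2 s.
4. the clamp knob is turned tight again (all of step 3 and value of joint clamp above 1.05 rad), for 0.2 s.
At the end, for the whole second after the job is handed in: Every slide pin present lies flat (within about 27 degrees of level) and at rest inside the basket; the post is in the hole next to the top one (sunk 40 mm, give or take 6) with the button up (within 2.5 mm); the clamp knob is tight (above 1.05 rad) (all of step 4 and x of pin1 in the frame of basket_in between -0.088 and 0.088 m and y of pin1 in the frame of basket_in between -0.059 and 0.059 m and z of pin1 in the frame of basket_in between 0 and 0.03 m and angle between pin1's own x axis and vertical between 1.1 and 2.04 rad and linear speed of each of pin1, pin2, pin3, pin4, pin5 below 0.05 m/s and x of pin2 in the frame of basket_in between -0.088 and 0.088 m and y of pin2 in the frame of basket_in between -0.059 and 0.059 m and z of pin2 in the frame of basket_in between 0 and 0.03 m and angle between pin2's own x axis and vertical between 1.1 and 2.04 rad and x of pin3 in the frame of basket_in between -0.088 and 0.088 m and y of pin3 in the frame of basket_in between -0.059 and 0.059 m and z of pin3 in the frame of basket_in between 0 and 0.03 m and angle between pin3's own x axis and vertical between 1.1 and 2.04 rad and x of pin4 in the frame of basket_in between -0.088 and 0.088 m and y of pin4 in the frame of basket_in between -0.059 and 0.059 m and z of pin4 in the frame of basket_in between 0 and 0.03 m and angle between pin4's own x axis and vertical between 1.1 and 2.04 rad and x of pin5 in the frame of basket_in between -0.088 and 0.088 m and y of pin5 in the frame of basket_in between -0.059 and 0.059 m and z of pin5 in the frame of basket_in between 0 and 0.03 m and angle between pin5's own x axis and vertical between 1.1 and 2.04 rad); the robot touches nothing.
It fails at once if a part that is not a slide pin (bushing, washer, piston, seal pick) is knocked more than 50 mm from its place (distance of any of bushing, washer, piston, pick from where it was at the start of the episode above 0.05 m).
Of pin1, pin2, pin3, pin4, pin5 only 3 to 5 are there at a start; the rules pass over those that are not, and their reading is None.
At some moment in a run one of pin1, pin2, pin3, pin4, pin5 may be knocked a few centimetres aside while the robot is not near it.
Once in a run the grip may slacken for a moment while it holds something.
It also fails if it takes over 210 s, if anything falls off the work surface, if the arm or the gripper's body presses on something with over 40 N, if the wrist force passes 120 N, or if a joint passes its speed limit or range.

## Working session

There is one attempt and no reset: what is moved stays moved. The work goes in short steps, Python scripts to look and compute and a tool call to move; the robot and the scene stay as the last step left them, time stands still between calls to the robot, and variables do not carry over. Pictures are saved under pics/ and viewed, at most 14 in all, crops included, and the job is handed in when it is done.

Besides the shell and the picture viewer there is one more tool, called after ">>>" by a JSON object that holds its "fn" and its "kwargs", one argument or row to a line. move_arm: Moves the arm, as the interface text tells. Its arguments: {"type":"object","properties":{"increments":{"type":"string"},"grip_force":{"type":"number"}},"required":["increments"]}

```bash
mkdir -p pics; ls; cat > h.py <<'E'
from bench import ctrl
import numpy as np, cv2
from scipy.spatial.transform import Rotation as R
def cloud(p):
    d=p["depth"]; v,u=np.mgrid[:420,:560]
    c=np.stack([(u-p["cx"])/p["fx"]*d,(v-p["cy"])/p["fy"]*d,d],-1)
    o=np.array(p["orientation"]); M=o if o.shape==(3,3) else R.from_rotvec(o).as_matrix()
    return c@M.T+np.array(p["position"])
def save(p,n,box=None,s=1):
    f=p["frame"][...,::-1]
    if box: f=f[box[1]:box[3],box[0]:box[2]]
    cv2.imwrite("pics/"+n,cv2.resize(f,None,fx=s,fy=s,interpolation=cv2.INTER_CUBIC))
E
python3 - <<'E'
from h import *
P={n:ctrl.get_image(n) for n in("side","top")}
ims=[]
for n,p in P.items():
    save(p,n+".png",s=1.4); print(n,p["position"],p["orientation"],p["fx"])
for t in ["pin1","dryer","release_top","clamp_grip","basket_in","shelf","bushing","washer","piston","pick"]:
    for n,p in P.items():
        c=cloud(p)
        for r in ctrl.find_in(t,p):
            if r["score"]<.2: continue
            w=np.array(r["centre"]); o=np.array(p["orientation"]); M=o if o.shape==(3,3) else R.from_rotvec(o).as_matrix()
            q=M.T@(w-p["position"]); print(t,n,round(r["score"],2),w.round(3),(q[:2]/q[2]*p["fx"]+[p["cx"],p["cy"]]).round())
print(ctrl.get_state())
E
```

```text
pics
side [ 0.33210528 -0.87532716  0.98394079] [-2.35572654  0.17628196 -0.09461546] 454.9835196727264
top [ 0.36415318 -0.05153576  1.64118992] [-2.20152152  2.15681238 -0.10152973] 529.1869567445432
pin1 side 0.71 [ 0.472 -0.262  0.044] [296. 302.]
pin1 side 0.68 [ 0.305 -0.375  0.016] [232. 360.]
pin1 side 0.67 [ 0.317 -0.171  0.014] [231. 287.]
pin1 side 0.52 [ 0.558 -0.177  0.042] [323. 271.]
pin1 side 0.51 [ 0.563 -0.265  0.045] [333. 298.]
pin1 side 0.49 [ 0.545 -0.49   0.008] [347. 396.]
pin1 side 0.48 [ 0.462 -0.352  0.043] [299. 336.]
pin1 side 0.48 [ 0.317 -0.272  0.009] [234. 322.]
pin1 top 0.67 [ 0.557 -0.169  0.043] [315. 184.]
pin1 top 0.65 [ 0.302 -0.371  0.01 ] [379. 269.]
pin1 top 0.46 [ 0.563 -0.252  0.044] [342. 182.]
pin1 top 0.4 [ 0.473 -0.254  0.04 ] [343. 212.]
dryer side 0.93 [0.496 0.154 0.094] [281. 176.]
dryer top 0.97 [0.499 0.23  0.087] [180. 199.]
dryer top 0.26 [ 0.455 -0.176  0.056] [317. 217.]
release_top side 0.39 [0.509 0.268 0.243] [280. 112.]
release_top top 0.4 [0.509 0.271 0.248] [154. 189.]
clamp_grip top 0.66 [0.522 0.356 0.12 ] [135. 189.]

[... 600 characters left out ...]
rray([ 1.19210871,  0.320979  , -0.07013165,  1.45047484,  0.02260652,
        1.37079053, -0.05691442]), 'qd': array([ 1.38214333e-03, -3.76798279e-04, -1.94516215e-03,  6.63365046e-04,
        8.99940625e-05, -5.40146076e-04, -1.20177364e-03]), 'joint_torque': array([ 4.14466967e-04, -4.91113436e+01, -4.02870616e-01, -3.12772751e+01,
       -6.39681634e-02,  3.37097549e-02,  2.40681220e-05]), 'position': array([ 0.24880438, -0.60053499,  0.22261308]), 'tool_rot': array([ 3.08105126e+00,  6.13057618e-01, -1.79781851e-05]), 'ft_force': array([-0.14124223, -0.04843111,  0.16350621]), 'torque': array([-0.03215786, -0.00560917,  0.03912465]), 'grip_force': 0.0, 'grip_width': 1.0010078132950797}
```

View pics/side.png

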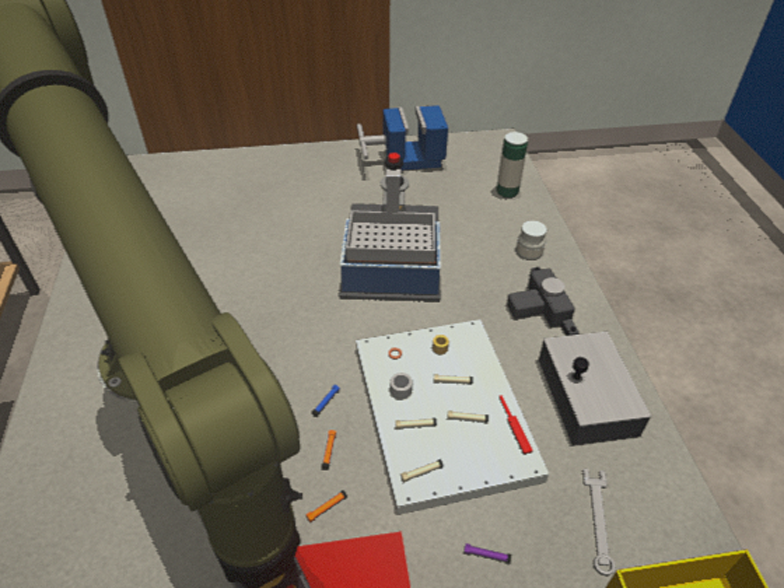

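View pics/top.png

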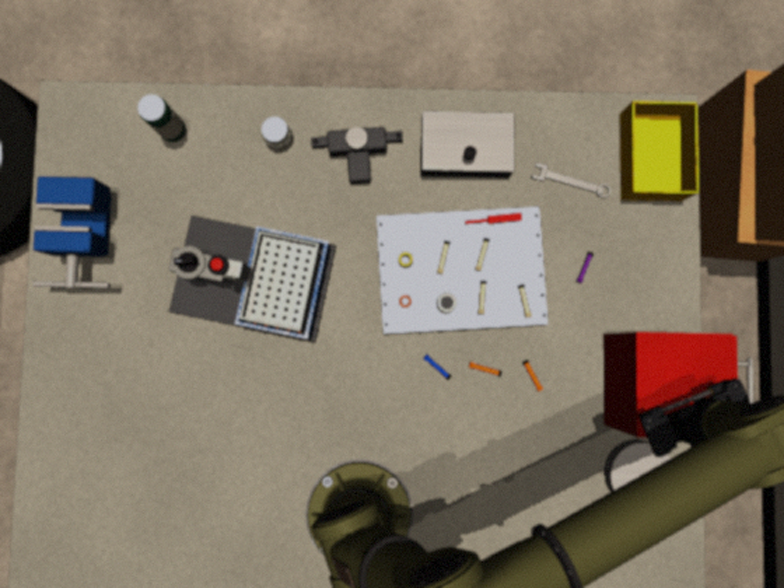

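The side picture, in 560x420 pixels, shows 4 cream/zinc pins on the shelf at (323,271), (296,302), (333,298) and (299,336). Look-alikes are off the shelf: blue (232,287), orange (234,322) and (232,360), purple (347,396). The dryer is turned about 15°, with the button at (280,112). Next I measure from both views and check one close crop.

```bash
cat > meas.py <<'E'
from h import *
def yaw(pts):
    (c,s,a)=cv2.minAreaRect(pts.astype(np.float32)); b=cv2.boxPoints((c,s,a)); e=[b[1]-b[0],b[2]-b[1]]
    e=max(e,key=lambda v:v@v); return np.array(c),sorted(s),np.degrees(np.arctan2(e[1],e[0]))
def pins(p,lo,hi,zr):
    W=cloud(p); m=(W[...,2]>zr[0])&(W[...,2]<zr[1])&(W[...,0]>lo[0])&(W[...,0]<hi[0])&(W[...,1]>lo[1])&(W[...,1]<hi[1])
    n,l,st,_=cv2.connectedComponentsWithStats(m.astype(np.uint8))
    out=[]
    for i in range(1,n):
        if st[i,4]<25: continue
        q=W[l==i]; c,s,a=yaw(q[:,:2]); f=p["frame"][l==i].mean(0)
        out.append((c,s,a,np.percentile(q[:,2],90),f,st[i]))
    return out
E
python3 - <<'E'
from meas import *
np.set_printoptions(suppress=True)
for n in("side","top"):
    p=ctrl.get_image(n); W=cloud(p)
    print(n)
    for c,s,a,z,f,st in pins(p,(.38,-.46),(.7,-.05),(.036,.08)): print(" ",c.round(4),np.round(s,4),round(a%180,1),z.round(4),f.round(),st[:4])
    sh=(W[...,0]>.42)&(W[...,0]<.62)&(W[...,1]>-.4)&(W[...,1]<-.12); print("shelf z",np.median(W[...,2][sh]))
    D=(W[...,0]>.3)&(W[...,0]<.7)&(W[...,1]>.04)&(W[...,1]<.45); f=p["frame"].astype(int)
    red=D&(f[...,0]>110)&(f[...,1]<70)&(W[...,2]>.2); q=W[red]; t=q[q[:,2]>np.percentile(q[:,2],80)-.005]; print("red",len(q),yaw(t[:,:2]),np.percentile(t[:,2],[10,50,90]))
    r=D&(abs(W[...,2]-.125)<.005)&(W[...,1]<.27); print("rim z",np.median(W[...,2][r]),yaw(W[r][:,:2]))
    w=D&(abs(W[...,2]-.090)<.004)&(W[...,1]<.29)&(f[...,2]>f[...,0]+25); print("well",yaw(W[w][:,:2]))
    k=D&(W[...,2]>.138)&(W[...,2]<.156)&(W[...,1]>.3); 
    if k.sum()>10: print("knob",k.sum(),yaw(W[k][:,:2]),np.median(W[...,2][k]),W[k].mean(0))
    pl=D&(W[...,2]<.02)&(W[...,2]>.004); print("plate",yaw(W[pl][:,:2]))
    fl=D&(abs(W[...,2]-.096)<.005)&(np.hypot(W[...,0]-.498,W[...,1]-.185)<.03); print("floor",np.median(W[...,2][fl]),fl.sum())
    save(p,"crop_%s.png"%n,(255,240,395,360) if n=="side" else (110,140,240,260),5)
E
```

```text
side
  [ 0.5508 -0.09  ] [0.0305 0.0329] 59.9 0.0561 [141. 122.  71.] [308 239  12  14]
  [ 0.4589 -0.1789] [0.0407 0.0425] 67.3 0.0602 [122. 119. 115.] [278 266  17  19]
  [ 0.5599 -0.1711] [0.0167 0.0704] 169.2 0.0445 [175. 170. 141.] [310 267  28   7]
  [ 0.5665 -0.2574] [0.0147 0.0716] 163.6 0.0443 [172. 167. 138.] [319 293  30   9]
  [ 0.6468 -0.2991] [0.0189 0.086 ] 97.3 0.0423 [188.  57.  52.] [362 294  18  30]
  [ 0.4729 -0.2569] [0.0139 0.0722] 177.9 0.044 [175. 170. 140.] [282 298  30   8]
  [ 0.4674 -0.3491] [0.0131 0.0723] 14.9 0.0444 [173. 168. 138.] [286 328  30  15]
shelf z 0.03042161878901717
red 31 (array([0.51333457, 0.27280217]), [0.020749704912304878, 0.020773623138666153], np.float32(-77.42358)) [0.24014586 0.24241672 0.24455018]
rim z 0.12448109239162247 (array([0.49651337, 0.18903413]), [0.16917723417282104, 0.18417322635650635], np.float32(-10.800885))
well (array([0.49254   , 0.16929713]), [0.15035739541053772, 0.2073705643415451], np.float32(-11.710941))
plate (array([0.49989158, 0.24560103]), [0.39887627959251404, 0.407606303691864], np.float32(-89.85508))

[... 625 characters left out ...]
0.030545639749671394
red 61 (array([0.51170009, 0.27134886]), [0.018955178558826447, 0.019319985061883926], np.float32(-88.66106)) [0.24049749 0.24295281 0.24605286]
rim z 0.12445101169194095 (array([0.49597996, 0.18572085]), [0.16097308695316315, 0.18395645916461945], np.float32(-10.541703))
well (array([0.4923766 , 0.16927528]), [0.15465228259563446, 0.20774586498737335], np.float32(-10.437373))
knob 80 (array([0.52773678, 0.36060745]), [0.013990274630486965, 0.0434393472969532], np.float32(-80.727036)) 0.14793182354305356 [0.52742755 0.35979797 0.14758936]
plate (array([0.49999332, 0.24510859]), [0.3998587727546692, 0.4096476137638092], np.float32(89.948074))
floor 0.09631252993193495 282
```

View pics/crop_side.png

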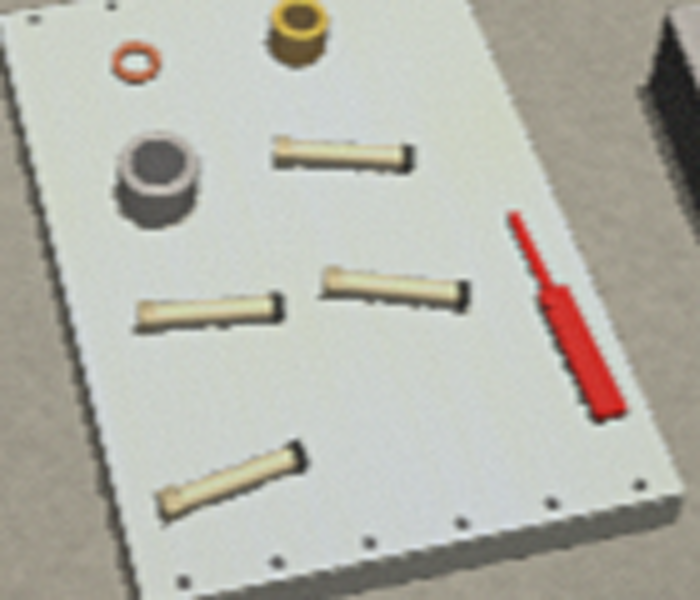

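View pics/crop_top.png

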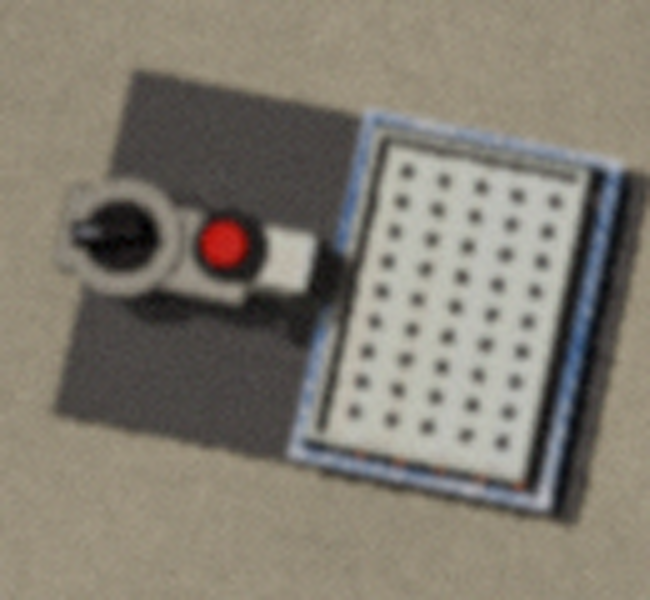

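The close crops confirm exactly four cream pins, with a hex head and a black collar each. The button is at about (154,188) and the knob at about (135,188) in the top view. Dryer origin ≈ (0.4925, 0.169), yaw ≈ -10.7°. Shelf, basket floor and button heights match the text. I start with pin A at (0.467, -0.350), yaw 15.5°.

>>> {"fn": "move_arm", "kwargs": {
  "increments": "20 24 0 0 0 -1 130;20 24 0 0 0 -1 130;20 24 0 0 0 -1 130;20 24 0 0 0 -1 130;20 24 0 0 0 -1 130;20 24 0 0 0 -1 130;20 24 0 0 0 -1 130;20 24 0 0 0 0 130",
  "grip_force": 20
}}

```text
time: 1.87
position: [0.4096, -0.4073, 0.2229]
tool_rot: [3.112, 0.422, 0.0]
ft_force: [1.4, -1.2, 0.2]
grip_width: 0.522
grip_force: 0.0
```

>>> {"fn": "move_arm", "kwargs": {
  "increments": "20 20 0 0 0 0 130;20 20 0 0 0 0 130;9 9 -35 0 0 0 130;9 9 -35 0 0 0 130;0 0 -30 0 0 0 130;0 0 0 0 0 0 130;0 0 0 0 0 0 130;0 0 0 0 0 0 130"
}}

```text
time: 2.53
position: [0.4673, -0.3518, 0.1245]
tool_rot: [3.111, 0.422, 0.002]
ft_force: [-0.4, -0.7, 0.3]
grip_width: 0.485
grip_force: 0.0
```

>>> {"fn": "move_arm", "kwargs": {
  "increments": "0 0 -30 0 0 0 130;0 1 -30 0 0 0 130;0 0 -20 0 0 0 130;0 0 -11 0 0 0 130;0 0 0 0 0 0 130;0 0 0 0 0 0 255;0 0 0 0 0 0 255;0 0 0 0 0 0 255"
}}

```text
time: 3.2
position: [0.4679, -0.3505, 0.0335]
tool_rot: [3.111, 0.423, 0.003]
ft_force: [-0.0, 0.5, -0.4]
grip_width: 0.345
grip_force: 0.0
```

>>> {"fn": "move_arm", "kwargs": {
  "increments": "0 0 0 0 0 0 255;0 0 0 0 0 0 255;0 0 10 0 0 0 255;0 0 30 0 0 0 255;0 0 30 0 0 0 255;0 0 30 0 0 0 255;0 0 0 0 0 0 255;0 0 0 0 0 0 255",
  "grip_force": 30
}}

```text
time: 3.87
position: [0.4681, -0.3504, 0.1345]
tool_rot: [3.109, 0.423, 0.005]
ft_force: [-0.7, 0.6, -1.9]
grip_width: 0.107
grip_force: 30.0
```

>>> {"fn": "move_arm", "kwargs": {
  "increments": "-2 26 5 0 0 5 255;-2 34 5 0 0 5 255;-2 34 5 0 0 5 255;-2 34 5 0 0 5 255;-2 34 5 0 0 5 255;-2 34 5 0 0 5 255;-2 34 5 0 0 5 255;-2 34 5 0 0 5 255"
}}

```text
time: 4.53
position: [0.4493, -0.0838, 0.1706]
tool_rot: [-2.776, -1.468, 0.003]
ft_force: [1.4, 1.1, -0.9]
grip_width: 0.106
grip_force: 30.0
```

>>> {"fn": "move_arm", "kwargs": {
  "increments": "-3 34 0 0 0 5 255;-3 34 0 0 0 5 255;-3 34 0 0 0 5 255;-3 34 0 0 0 5 255;-3 34 0 0 0 4 255;-3 34 0 0 0 0 255;-2 30 0 0 0 0 255;0 24 0 0 0 0 255"
}}

```text
time: 5.2
position: [0.4289, 0.1749, 0.1707]
tool_rot: [-2.412, -2.011, 0.002]
ft_force: [1.7, 1.1, -0.9]
grip_width: 0.107
grip_force: 30.0
```

>>> {"fn": "move_arm", "kwargs": {
  "increments": "0 0 0 0 0 0 255;0 0 0 0 0 0 255;0 0 0 0 0 0 255;0 0 0 0 0 0 255;0 0 0 0 0 0 255;0 0 0 0 0 0 255;0 0 0 0 0 0 255;0 0 0 0 0 0 255"
}}

```text
time: 5.87
position: [0.4309, 0.172, 0.1716]
tool_rot: [2.416, 2.008, -0.0]
ft_force: [0.1, 0.3, -0.3]
grip_width: 0.106
grip_force: 30.0
```

```bash
python3 - <<'E'
from h import *
p=ctrl.get_image("side"); save(p,"s1.png",(190,90,370,225),4)
print(np.degrees(R.from_rotvec(ctrl.get_state()["tool_rot"]).as_euler("ZYX")))
E
```

```text
[7.94750883e+01 6.99795254e-03 1.79989637e+02]
```

View pics/s1.png

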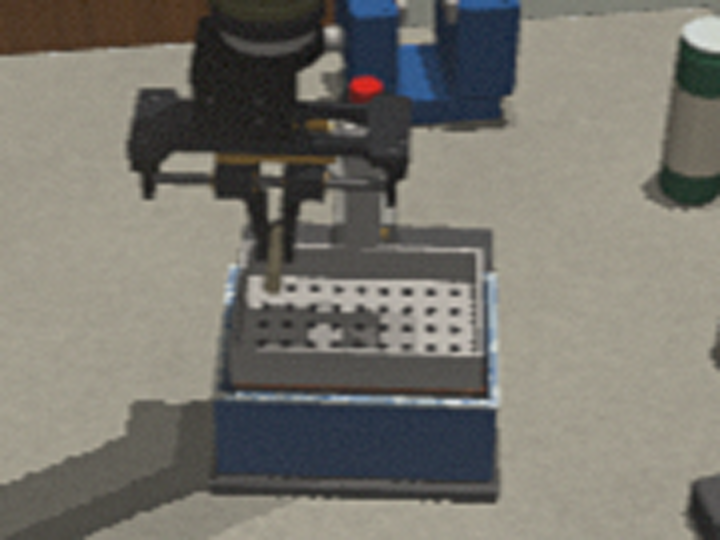

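The gripper holds the pin, seen at about (275,265) in the crop, over the basket's -x end.

>>> {"fn": "move_arm", "kwargs": {
  "increments": "1 0 -30 0 0 0 255;0 0 -25 0 0 0 255;0 0 -8 0 0 0 255;0 0 -4 0 0 0 255;0 0 -3 0 0 0 255;0 0 0 0 0 0 255;0 0 0 0 0 0 255;0 0 0 0 0 0 255"
}}

```text
time: 6.58
position: [0.4325, 0.1727, 0.1027]
tool_rot: [2.415, 2.008, 0.002]
ft_force: [-1.2, -1.0, 2.9]
grip_width: 0.108
grip_force: 30.0
```

>>> {"fn": "move_arm", "kwargs": {
  "increments": "0 0 0 0 0 0 204;0 0 0 0 0 0 204;0 0 0 0 0 0 204;0 0 0 0 0 0 204;0 0 20 0 0 0 204;0 0 25 0 0 0 204;0 0 25 0 0 0 204;0 0 5 0 0 0 204"
}}

```text
time: 7.25
position: [0.4339, 0.1735, 0.1802]
tool_rot: [2.413, 2.007, 0.008]
ft_force: [1.6, 0.1, -0.1]
grip_width: 0.197
grip_force: 0.0
```

>>> {"fn": "move_arm", "kwargs": {
  "increments": "1 -20 0 0 0 -4 204;2 -30 0 0 0 -5 204;2 -30 0 0 0 -5 150;2 -30 0 0 0 -5 130;2 -30 0 0 0 -5 130;2 -30 0 0 0 -5 130;2 -30 0 0 0 -5 130;2 -30 0 0 0 -5 130"
}}

```text
time: 7.92
position: [0.4457, -0.0597, 0.1755]
tool_rot: [-2.95, -1.078, 0.002]
ft_force: [0.5, 1.0, -0.6]
grip_width: 0.474
grip_force: 0.0
```

>>> {"fn": "move_arm", "kwargs": {
  "increments": "3 -30 0 0 0 -6 130;4 -30 0 0 0 -6 130;4 -30 0 0 0 -6 130;4 -30 0 0 0 -6 130;4 -30 -15 0 0 -6 130;4 -30 -15 0 0 -6 130;3 -20 -15 0 0 -5 130;0 0 -15 0 0 0 130"
}}

```text
time: 8.58
position: [0.4708, -0.2637, 0.1143]
tool_rot: [3.14, -0.033, -0.003]
ft_force: [0.1, -0.9, -0.4]
grip_width: 0.492
grip_force: 0.0
```

```bash
cat > pm.py <<'E'
from meas import *
np.set_printoptions(suppress=True)
s=ctrl.get_state(); print(s["time"],s["position"].round(4),R.from_rotvec(s["tool_rot"]).as_euler("ZYX",degrees=True)[0].round(1),s["grip_width"])
for n in("side","top"):
    p=ctrl.get_image(n); print(n)
    for lo,hi,z in (((.38,-.46),(.63,-.05),(.036,.054)),((.40,.105),(.58,.225),(.1015,.118))):
        for c,sz,a,zz,f,st in pins(p,lo,hi,z):
            if sz[1]>.045 or z[0]>.09: print(" ",c.round(4),np.round(sz,4),round((a+90)%180-90,1),zz.round(4))
E
python3 pm.py
```

```text
8.5833 [ 0.4708 -0.2637  0.1143] -1.2 0.4915314785259989
side
  [ 0.5697 -0.1751] [0.011  0.0495] -12.8 0.0442
  [ 0.5667 -0.2572] [0.0146 0.0711] -15.7 0.044
  [ 0.4728 -0.2604] [0.0149 0.0711] -8.5 0.045
  [0.4306 0.1674] [0.0089 0.0486] 83.0 0.1076
  [0.4378 0.1181] [0.0085 0.0762] -10.4 0.1158
top
  [ 0.5621 -0.1743] [0.0133 0.0789] -11.7 0.0472
  [ 0.5661 -0.2586] [0.017  0.0727] -18.3 0.0469
  [0.5482 0.2193] [0.0041 0.0638] -10.5 0.1177
  [0.4329 0.171 ] [0.0125 0.0702] 78.7 0.1082
```

>>> {"fn": "move_arm", "kwargs": {
  "increments": "2 3 -30 0 0 -1 130;0 2 -25 0 0 0 130;0 0 -15 0 0 0 130;0 0 -11 0 0 0 130;0 0 0 0 0 0 130;0 0 0 0 0 0 255;0 0 0 0 0 0 255;0 0 0 0 0 0 255"
}}

```text
time: 9.35
position: [0.4759, -0.253, 0.0371]
tool_rot: [3.14, -0.041, 0.004]
ft_force: [0.9, -0.3, -0.3]
grip_width: 0.346
grip_force: 0.0
```

>>> {"fn": "move_arm", "kwargs": {
  "increments": "0 0 0 0 0 0 255;0 0 0 0 0 0 255;0 0 10 0 0 0 255;0 0 30 0 0 0 255;0 0 30 0 0 0 255;0 0 30 0 0 0 255;0 0 30 0 0 0 255;0 0 0 0 0 0 255"
}}

```text
time: 10.02
position: [0.4786, -0.2542, 0.1733]
tool_rot: [3.135, -0.041, 0.016]
ft_force: [1.9, -0.1, 0.6]
grip_width: 0.004
grip_force: 0.0
```

```bash
python3 pm.py
```

```text
10.0167 [ 0.4786 -0.2542  0.1733] -1.5 0.004223641195333397
side
  [ 0.5668 -0.257 ] [0.015  0.0718] -17.8 0.0446
  [ 0.4725 -0.2529] [0.0142 0.0717] -0.5 0.0445
  [0.4342 0.1742] [0.0124 0.0671] 79.9 0.1077
  [0.4508 0.1159] [0.0113 0.1026] -12.2 0.1165
top
  [ 0.5761 -0.2628] [0.0131 0.0527] -15.7 0.0474
  [ 0.5589 -0.1736] [0.0125 0.0725] -12.4 0.0459
  [0.5454 0.221 ] [0.0065 0.0577] -11.2 0.1165
  [0.4329 0.1704] [0.0119 0.072 ] 78.4 0.1091
```

The grip missed because the tip was too high and the pin slipped out. I retry lower.

>>> {"fn": "move_arm", "kwargs": {
  "increments": "-5 0 -30 0 0 1 140;0 0 -30 0 0 0 130;0 0 -30 0 0 0 130;0 0 -20 0 0 0 130;0 0 0 0 0 0 130;0 0 0 0 0 0 130;0 0 0 0 0 0 130;0 0 0 0 0 0 130"
}}

```text
time: 10.78
position: [0.4709, -0.253, 0.0572]
tool_rot: [3.14, -0.013, 0.004]
ft_force: [0.5, -0.1, 0.1]
grip_width: 0.467
grip_force: 0.0
```

>>> {"fn": "move_arm", "kwargs": {
  "increments": "1 0 -15 0 0 0 130;0 0 -9 0 0 0 130;0 0 0 0 0 0 130;0 0 0 0 0 0 255;0 0 0 0 0 0 255;0 0 0 0 0 0 255;0 0 0 0 0 0 255;0 0 0 0 0 0 255"
}}

```text
time: 11.45
position: [0.4711, -0.2527, 0.032]
tool_rot: [3.141, -0.014, 0.001]
ft_force: [0.3, 0.2, -0.6]
grip_width: 0.196
grip_force: 0.0
```

>>> {"fn": "move_arm", "kwargs": {
  "increments": "0 0 0 0 0 0 255;0 0 0 0 0 0 255;0 0 10 0 0 0 255;0 0 30 0 0 0 255;0 0 30 0 0 0 255;0 0 30 0 0 0 255;0 0 30 0 0 0 255;0 0 0 0 0 0 255"
}}

```text
time: 12.12
position: [0.4745, -0.2541, 0.1689]
tool_rot: [3.136, -0.013, 0.015]
ft_force: [1.1, -0.9, 0.1]
grip_width: 0.118
grip_force: 30.0
```

>>> {"fn": "move_arm", "kwargs": {
  "increments": "0 16 4 0 0 4 255;0 28 4 0 0 6 255;0 28 0 0 0 6 255;0 28 0 0 0 6 255;0 28 0 0 0 6 255;0 28 0 0 0 6 255;0 28 0 0 0 6 255;0 28 0 0 0 6 255"
}}

```text
time: 12.78
position: [0.4704, -0.0392, 0.1698]
tool_rot: [2.893, 1.222, -0.0]
ft_force: [0.8, -0.6, -0.1]
grip_width: 0.118
grip_force: 30.0
```

>>> {"fn": "move_arm", "kwargs": {
  "increments": "0 28 0 0 0 6 255;0 28 0 0 0 6 255;0 28 0 0 0 6 255;0 28 0 0 0 6 255;0 28 0 0 0 6 255;-1 28 0 0 0 4 255;0 25 0 0 0 0 255;0 12 0 0 0 0 255"
}}

```text
time: 13.45
position: [0.4689, 0.1685, 0.1701]
tool_rot: [-2.41, -2.014, -0.002]
ft_force: [0.3, -0.5, 0.1]
grip_width: 0.118
grip_force: 30.0
```

>>> {"fn": "move_arm", "kwargs": {
  "increments": "0 0 0 0 0 0 255;0 0 0 0 0 0 255;0 0 0 0 0 0 255;0 0 0 0 0 0 255;0 0 0 0 0 0 255;0 0 0 0 0 0 255;0 0 0 0 0 0 255;0 0 0 0 0 0 255"
}}

```text
time: 14.12
position: [0.4699, 0.1641, 0.1696]
tool_rot: [2.416, 2.008, -0.0]
ft_force: [-0.2, -0.3, 0.4]
grip_width: 0.12
grip_force: 30.0
```

>>> {"fn": "move_arm", "kwargs": {
  "increments": "1 0 -30 0 0 0 255;0 0 -25 0 0 0 255;0 0 -7 0 0 0 255;0 0 -4 0 0 0 255;0 0 -2 0 0 0 255;0 0 0 0 0 0 255;0 0 0 0 0 0 255;0 0 0 0 0 0 255"
}}

```text
time: 14.78
position: [0.4717, 0.1648, 0.1028]
tool_rot: [2.414, 2.008, 0.003]
ft_force: [-0.1, -0.2, -0.1]
grip_width: 0.12
grip_force: 30.0
```

>>> {"fn": "move_arm", "kwargs": {
  "increments": "0 0 0 0 0 0 204;0 0 0 0 0 0 204;0 0 0 0 0 0 204;0 0 0 0 0 0 204;0 0 20 0 0 0 204;0 0 25 0 0 0 204;0 0 25 0 0 0 204;0 0 5 0 0 0 204"
}}

```text
time: 15.45
position: [0.473, 0.1655, 0.1806]
tool_rot: [2.413, 2.007, 0.009]
ft_force: [1.4, 0.3, 0.3]
grip_width: 0.198
grip_force: 0.0
```

>>> {"fn": "move_arm", "kwargs": {
  "increments": "1 -16 0 0 0 -4 204;6 -28 0 0 0 -6 204;6 -28 0 0 0 -6 150;6 -28 0 0 0 -6 130;6 -28 0 0 0 -6 130;6 -28 0 0 0 -6 130;6 -28 0 0 0 -6 130;6 -28 0 0 0 -6 130"
}}

```text
time: 16.12
position: [0.5137, -0.049, 0.1762]
tool_rot: [3.01, 0.898, -0.001]
ft_force: [0.3, -0.5, 0.3]
grip_width: 0.478
grip_force: 0.0
```

>>> {"fn": "move_arm", "kwargs": {
  "increments": "6 -28 0 0 0 -7 130;6 -28 0 0 0 -7 130;6 -28 0 0 0 -7 130;6 -28 0 0 0 -7 130;6 -28 -15 0 0 -7 130;6 -28 -15 0 0 -7 130;8 -25 -15 0 0 -7 130;8 -16 -15 0 0 -1 130"
}}

```text
time: 16.78
position: [0.565, -0.2605, 0.1152]
tool_rot: [3.105, -0.464, -0.001]
ft_force: [0.1, -0.3, 0.0]
grip_width: 0.491
grip_force: 0.0
```

>>> {"fn": "move_arm", "kwargs": {
  "increments": "0 0 0 0 0 0 130;0 0 0 0 0 0 130;0 0 0 0 0 0 130;0 0 0 0 0 0 130;0 0 0 0 0 0 130;0 0 0 0 0 0 130;0 0 0 0 0 0 130;0 0 0 0 0 0 130"
}}

```text
time: 17.45
position: [0.5659, -0.2563, 0.1171]
tool_rot: [3.109, -0.45, 0.001]
ft_force: [1.2, -0.6, -0.5]
grip_width: 0.488
grip_force: 0.0
```

```bash
python3 pm.py
```

```text
17.45 [ 0.5659 -0.2563  0.1171] -16.5 0.48772080078277724
side
  [ 0.5666 -0.2568] [0.0154 0.0717] -15.8 0.045
  [0.5535 0.2187] [0.0106 0.0507] -3.4 0.1157
  [0.4346 0.1754] [0.0125 0.0733] 80.6 0.1072
  [0.4728 0.1684] [0.0091 0.0702] 82.0 0.1081
  [0.4594 0.1142] [0.0084 0.1196] -9.7 0.1163
top
  [ 0.5487 -0.1725] [0.0138 0.0593] -14.1 0.0459
  [0.4717 0.1628] [0.0118 0.0717] 81.1 0.1093
  [0.4328 0.1713] [0.0119 0.0716] 78.9 0.1098
```

Both pins lie in the basket. Pin C is straight below the gripper.

>>> {"fn": "move_arm", "kwargs": {
  "increments": "0 0 -30 0 0 0 130;0 0 -30 0 0 0 130;0 0 -15 0 0 0 130;0 0 -10 0 0 0 130;0 0 0 0 0 0 130;0 0 0 0 0 0 255;0 0 0 0 0 0 255;0 0 0 0 0 0 255"
}}

```text
time: 18.22
position: [0.5662, -0.2567, 0.032]
tool_rot: [3.109, -0.451, 0.001]
ft_force: [1.1, 0.2, -0.1]
grip_width: 0.345
grip_force: 0.0
```

>>> {"fn": "move_arm", "kwargs": {
  "increments": "0 0 0 0 0 0 255;0 0 0 0 0 0 255;0 0 0 0 0 0 255;0 0 10 0 0 0 255;0 0 30 0 0 0 255;0 0 30 0 0 0 255;0 0 30 0 0 0 255;0 0 30 0 0 0 255"
}}

```text
time: 18.88
position: [0.5656, -0.2564, 0.1636]
tool_rot: [3.109, -0.45, 0.0]
ft_force: [0.9, -0.6, -0.6]
grip_width: 0.118
grip_force: 30.0
```

>>> {"fn": "move_arm", "kwargs": {
  "increments": "-2 16 4 0 0 5 255;-4 28 4 0 0 6 255;-4 28 0 0 0 6 255;-4 28 0 0 0 6 255;-4 28 0 0 0 6 255;-4 28 0 0 0 6 255;-4 28 0 0 0 6 255;-4 28 0 0 0 6 255"
}}

```text
time: 19.55
position: [0.5354, -0.0432, 0.1704]
tool_rot: [3.028, 0.834, 0.001]
ft_force: [0.6, 0.4, -1.2]
grip_width: 0.119
grip_force: 30.0
```

>>> {"fn": "move_arm", "kwargs": {
  "increments": "-4 28 0 0 0 7 255;-4 28 0 0 0 7 255;-4 28 0 0 0 7 255;-4 28 0 0 0 7 255;-4 28 0 0 0 7 255;-4 28 0 0 0 7 255;-1 22 0 0 0 6 255;0 12 0 0 0 1 255"
}}

```text
time: 20.22
position: [0.5099, 0.1611, 0.1706]
tool_rot: [-2.408, -2.018, -0.002]
ft_force: [-0.5, 0.9, -0.2]
grip_width: 0.119
grip_force: 30.0
```

>>> {"fn": "move_arm", "kwargs": {
  "increments": "0 0 0 0 0 0 255;0 0 0 0 0 0 255;0 0 0 0 0 0 255;0 0 0 0 0 0 255;0 0 0 0 0 0 255;0 0 0 0 0 0 255;0 0 0 0 0 0 255;0 0 0 0 0 0 255"
}}

```text
time: 20.88
position: [0.5109, 0.1571, 0.1696]
tool_rot: [2.416, 2.008, -0.0]
ft_force: [-0.4, -0.6, -0.9]
grip_width: 0.118
grip_force: 30.0
```

>>> {"fn": "move_arm", "kwargs": {
  "increments": "0 0 -30 0 0 0 255;0 0 -25 0 0 0 255;0 0 -7 0 0 0 255;0 0 -4 0 0 0 255;0 0 -2 0 0 0 255;0 0 0 0 0 0 255;0 0 0 0 0 0 255;0 0 0 0 0 0 255"
}}

```text
time: 21.55
position: [0.5117, 0.1578, 0.1028]
tool_rot: [2.414, 2.008, 0.003]
ft_force: [0.6, 0.4, -0.8]
grip_width: 0.117
grip_force: 30.0
```

>>> {"fn": "move_arm", "kwargs": {
  "increments": "0 0 0 0 0 0 204;0 0 0 0 0 0 204;0 0 0 0 0 0 204;0 0 0 0 0 0 204;0 0 20 0 0 0 204;0 0 25 0 0 0 204;0 0 25 0 0 0 204;0 0 5 0 0 0 204"
}}

```text
time: 22.22
position: [0.513, 0.1586, 0.1807]
tool_rot: [2.413, 2.007, 0.009]
ft_force: [0.8, 0.4, -0.1]
grip_width: 0.201
grip_force: 0.0
```

>>> {"fn": "move_arm", "kwargs": {
  "increments": "1 -16 0 0 0 -4 204;3 -22 0 0 0 -6 204;3 -22 0 0 0 -6 150;3 -22 0 0 0 -6 130;3 -22 0 0 0 -6 130;3 -22 0 0 0 -6 130;3 -22 0 0 0 -6 130;3 -22 0 0 0 -6 130"
}}

```text
time: 22.88
position: [0.5326, -0.0137, 0.1763]
tool_rot: [3.01, 0.898, -0.001]
ft_force: [-0.2, 0.8, -0.1]
grip_width: 0.473
grip_force: 0.0
```

>>> {"fn": "move_arm", "kwargs": {
  "increments": "3 -22 0 0 0 -6 130;3 -22 0 0 0 -6 130;3 -22 0 0 0 -6 130;3 -22 0 0 0 -6 130;4 -22 -15 0 0 -6 130;4 -22 -15 0 0 -6 130;4 -20 -15 0 0 -6 130;1 -10 -15 0 0 -4 130"
}}

```text
time: 23.55
position: [0.5576, -0.1781, 0.1154]
tool_rot: [3.12, -0.355, -0.0]
ft_force: [-0.2, 0.5, 0.0]
grip_width: 0.492
grip_force: 0.0
```

>>> {"fn": "move_arm", "kwargs": {
  "increments": "0 0 0 0 0 0 130;0 0 0 0 0 0 130;0 0 0 0 0 0 130;0 0 0 0 0 0 130;0 0 0 0 0 0 130;0 0 0 0 0 0 130;0 0 0 0 0 0 130;0 0 0 0 0 0 130"
}}

```text
time: 24.22
position: [0.558, -0.1743, 0.117]
tool_rot: [3.123, -0.341, 0.001]
ft_force: [0.1, 0.1, 0.9]
grip_width: 0.49
grip_force: 0.0
```

```bash
python3 pm.py
```

```text
24.2167 [ 0.558  -0.1743  0.117 ] -12.5 0.49005381796890063
side
  [ 0.5593 -0.1732] [0.014  0.0708] -15.1 0.0441
  [0.5564 0.2189] [0.0097 0.0439] -11.9 0.1173
  [0.4333 0.1757] [0.0122 0.0669] 77.6 0.1073
  [0.473  0.1692] [0.0091 0.0701] 82.2 0.1067
  [0.514  0.1609] [0.0124 0.0648] 77.7 0.1072
  [0.4566 0.1151] [0.0103 0.1139] -9.5 0.1161
top
  [0.5409 0.2221] [0.0052 0.0542] -8.5 0.1166
  [0.5116 0.155 ] [0.0156 0.0749] 80.0 0.1093
  [0.4716 0.1626] [0.01   0.0706] 82.4 0.1089
  [0.4324 0.1705] [0.0117 0.0707] 79.2 0.1102
```

>>> {"fn": "move_arm", "kwargs": {
  "increments": "1 1 -30 0 0 0 130;0 0 -30 0 0 0 130;0 0 -15 0 0 0 130;0 0 -10 0 0 0 130;0 0 0 0 0 0 130;0 0 0 0 0 0 255;0 0 0 0 0 0 255;0 0 0 0 0 0 255"
}}

```text
time: 24.98
position: [0.5592, -0.1737, 0.032]
tool_rot: [3.123, -0.342, 0.001]
ft_force: [0.0, -0.7, -0.2]
grip_width: 0.341
grip_force: 0.0
```

>>> {"fn": "move_arm", "kwargs": {
  "increments": "0 0 0 0 0 0 255;0 0 0 0 0 0 255;0 0 0 0 0 0 255;0 0 10 0 0 0 255;0 0 30 0 0 0 255;0 0 30 0 0 0 255;0 0 30 0 0 0 255;0 0 30 0 0 0 255"
}}

```text
time: 25.65
position: [0.5586, -0.1733, 0.1636]
tool_rot: [3.123, -0.341, 0.0]
ft_force: [0.1, 0.1, -0.8]
grip_width: 0.123
grip_force: 30.0
```

>>> {"fn": "move_arm", "kwargs": {
  "increments": "0 12 4 0 0 5 255;-1 22 4 0 0 6 255;-1 22 0 0 0 6 255;-1 22 0 0 0 6 255;-1 22 0 0 0 6 255;-1 22 0 0 0 6 255;-1 22 0 0 0 6 255;-1 22 0 0 0 6 255"
}}

```text
time: 26.32
position: [0.5516, -0.0064, 0.1703]
tool_rot: [2.997, 0.94, 0.001]
ft_force: [0.6, 0.4, -0.7]
grip_width: 0.117
grip_force: 30.0
```

>>> {"fn": "move_arm", "kwargs": {
  "increments": "-1 22 0 0 0 6 255;-1 22 0 0 0 6 255;0 22 0 0 0 6 255;0 22 0 0 0 6 255;0 22 0 0 0 6 255;0 22 0 0 0 6 255;0 16 0 0 0 6 255;0 10 0 0 0 3 255"
}}

```text
time: 26.98
position: [0.5493, 0.1532, 0.1704]
tool_rot: [-2.407, -2.018, -0.002]
ft_force: [-0.5, 0.1, 0.1]
grip_width: 0.12
grip_force: 30.0
```

>>> {"fn": "move_arm", "kwargs": {
  "increments": "0 0 0 0 0 0 255;0 0 0 0 0 0 255;0 0 0 0 0 0 255;0 0 0 0 0 0 255;0 0 0 0 0 0 255;0 0 0 0 0 0 255;0 0 0 0 0 0 255;0 0 0 0 0 0 255"
}}

```text
time: 27.65
position: [0.5498, 0.1501, 0.1696]
tool_rot: [2.416, 2.008, -0.0]
ft_force: [-0.1, 0.4, -0.2]
grip_width: 0.119
grip_force: 30.0
```

>>> {"fn": "move_arm", "kwargs": {
  "increments": "0 0 -30 0 0 0 255;0 0 -25 0 0 0 255;0 0 -7 0 0 0 255;0 0 -4 0 0 0 255;0 0 -2 0 0 0 255;0 0 0 0 0 0 255;0 0 0 0 0 0 255;0 0 0 0 0 0 255"
}}

```text
time: 28.32
position: [0.5506, 0.1508, 0.1028]
tool_rot: [2.414, 2.008, 0.003]
ft_force: [0.4, -0.7, -0.6]
grip_width: 0.114
grip_force: 30.0
```

>>> {"fn": "move_arm", "kwargs": {
  "increments": "0 0 0 0 0 0 204;0 0 0 0 0 0 204;0 0 0 0 0 0 204;0 0 0 0 0 0 204;0 0 20 0 0 0 204;0 0 30 0 0 0 204;0 -15 40 0 0 0 204;0 -20 40 0 0 0 204"
}}

```text
time: 28.98
position: [0.5488, 0.119, 0.2291]
tool_rot: [-2.41, -2.013, -0.0]
ft_force: [0.5, -1.0, 0.5]
grip_width: 0.198
grip_force: 0.0
```

>>> {"fn": "move_arm", "kwargs": {
  "increments": "0 -40 40 0 0 0 204;0 -40 0 0 0 0 204;0 -40 0 0 0 0 204;0 -20 0 0 0 0 204;0 0 0 0 0 0 204;0 0 0 0 0 0 204;0 0 0 0 0 0 204;0 0 0 0 0 0 204"
}}

```text
time: 29.65
position: [0.5497, -0.0101, 0.2574]
tool_rot: [-2.412, -2.012, -0.001]
ft_force: [0.1, -0.2, -0.0]
grip_width: 0.2
grip_force: 0.0
```

```bash
python3 pm.py; python3 - <<'E'
from meas import *
p=ctrl.get_image("top"); save(p,"t2.png",(110,130,250,235),5); W=cloud(p); f=p["frame"].astype(int)
D=(W[...,0]>.45)&(W[...,0]<.6)&(W[...,1]>.3)&(W[...,1]<.42)
k=D&(W[...,2]>.138)&(W[...,2]<.158); print(k.sum(),yaw(W[k][:,:2]),np.median(W[k][:,2]))
D=(W[...,2]>.22)&(W[...,2]<.27)&(f[...,0]>110)&(f[...,1]<70)&(W[...,1]>.2); print("red",yaw(W[D][:,:2]),np.median(W[D][:,2]))
E
```

```text
29.65 [ 0.5497 -0.0101  0.2574] 79.7 0.19993522841583106
side
  [0.5488 0.22  ] [0.0106 0.0589] -3.8 0.1153
  [0.4343 0.1751] [0.0124 0.066 ] 80.1 0.1068
  [0.4496 0.1372] [0.1031 0.1042] -70.5 0.1157
  [0.5127 0.1558] [0.0127 0.0832] 77.3 0.1079
  [0.5494 0.1527] [0.0121 0.0676] 76.7 0.1076
top
  [0.5506 0.1464] [0.0119 0.0699] 79.3 0.1087
  [0.5127 0.1558] [0.0121 0.0726] 76.2 0.1091
  [0.4714 0.1628] [0.0117 0.0712] 82.2 0.1099
  [0.434  0.1707] [0.0125 0.0715] 80.8 0.1084
78 (array([0.5284943 , 0.35976595]), [0.014544659294188023, 0.0424865186214447], np.float32(-79.56755)) 0.14854823779592907
red (array([0.51401389, 0.27415553]), [0.02228401228785515, 0.023090865463018417], np.float32(1.5220492)) 0.23721578937571985
```

View pics/t2.png

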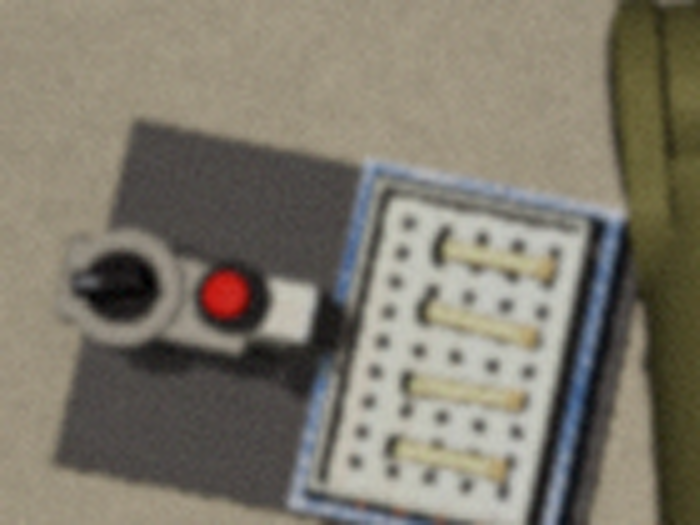

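All four pins lie flat in the basket, at (495,255), (480,320), (465,388) and (450,455) in the crop. The knob bar, at (115,285), lies along about -80°.

At the free angle the gripper body would hit the post. So I turn in two grips: across the thickness first, then end to end.

>>> {"fn": "move_arm", "kwargs": {
  "increments": "0 0 40 0 0 2 204;0 20 15 0 0 2 150;-2 36 0 0 0 2 130;-2 36 0 0 0 2 130;-2 36 0 0 0 2 130;-2 36 0 0 0 2 130;-2 36 0 0 0 2 130;-2 36 0 0 0 2 130"
}}

```text
time: 30.47
position: [0.5372, 0.2261, 0.3126]
tool_rot: [2.109, 2.328, 0.001]
ft_force: [0.6, -0.1, -0.4]
grip_width: 0.481
grip_force: 0.0
```

>>> {"fn": "move_arm", "kwargs": {
  "increments": "-2 36 0 0 0 2 130;-2 36 0 0 0 0 130;-2 36 0 0 0 0 130;-3 26 0 0 0 0 130;0 0 0 0 0 0 130;0 0 0 0 0 0 130;0 0 0 0 0 0 130;0 0 0 0 0 0 130"
}}

```text
time: 31.13
position: [0.5296, 0.3564, 0.3123]
tool_rot: [2.073, 2.359, -0.001]
ft_force: [0.0, -0.7, -0.2]
grip_width: 0.491
grip_force: 0.0
```

>>> {"fn": "move_arm", "kwargs": {
  "increments": "-1 4 -30 0 0 0 130;0 0 -30 0 0 0 130;0 0 -30 0 0 0 130;0 0 -30 0 0 0 130;0 0 -30 0 0 0 130;0 0 -15 0 0 0 130;0 0 0 0 0 0 130;0 0 0 0 0 0 130"
}}

```text
time: 31.8
position: [0.5284, 0.3601, 0.1472]
tool_rot: [2.074, 2.359, -0.002]
ft_force: [-0.3, -0.6, 0.7]
grip_width: 0.489
grip_force: 0.0
```

```bash
python3 - <<'E'
from h import *
p=ctrl.get_image("side"); save(p,"s2.png",(200,60,360,180),5)
print(ctrl.get_state()["position"])
E
```

```text
[0.52889121 0.36109317 0.14856242]
```

View pics/s2.png

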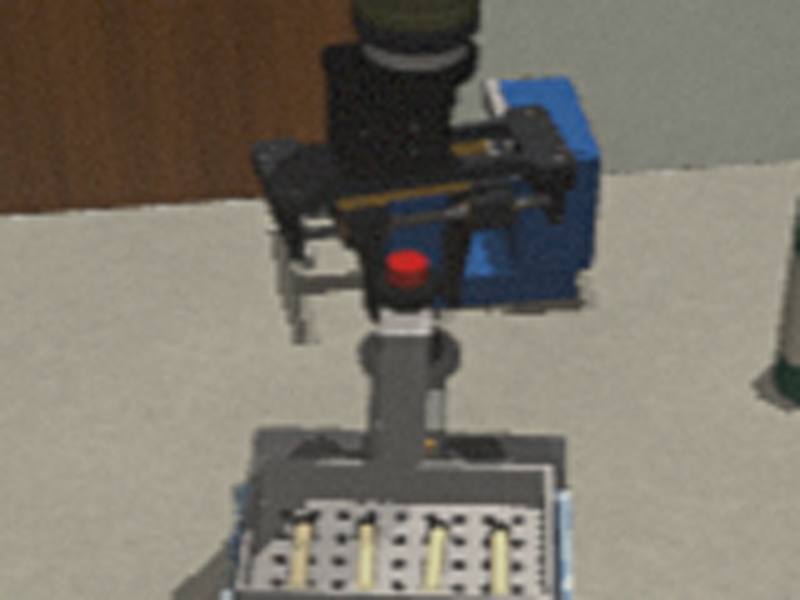

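The fingers straddle the knob behind the button, at (408,265), with nothing touching. I go down and grip.

>>> {"fn": "move_arm", "kwargs": {
  "increments": "0 0 -10 0 0 0 130;0 0 -10 0 0 0 130;0 0 0 0 0 0 130;0 0 0 0 0 0 255;0 0 0 0 0 0 255;0 0 0 0 0 0 255;0 0 0 0 0 0 255;0 0 0 0 0 0 255",
  "grip_force": 25
}}

```text
time: 32.52
position: [0.5279, 0.362, 0.1277]
tool_rot: [2.071, 2.362, 0.001]
ft_force: [-0.8, 0.2, -0.2]
grip_width: 0.194
grip_force: 0.0
```

```bash
python3 - <<'E'
from h import *
s=ctrl.get_state(); print(s["position"],s["ft_force"],s["torque"],s["grip_width"],s["grip_force"],R.from_rotvec(s["tool_rot"]).as_euler("ZYX",degrees=True))
E
```

```text
[0.52789839 0.3619775  0.1276574 ] [-0.75170624  0.21795031 -0.24594477] [-0.06050357 -0.07013996 -0.00364954] 0.19449560643692082 0.0 [ 9.75127515e+01 -1.24856130e-02  1.79968117e+02]
```

>>> {"fn": "move_arm", "kwargs": {
  "increments": "0 0 0 0 0 0 255;0 0 0 0 0 0 255;0 0 0 0 0 5 255;0 0 0 0 0 5 255;0 0 0 0 0 5 255;0 0 0 0 0 5 255;0 0 0 0 0 5 255;0 0 0 0 0 0 255"
}}

```text
time: 33.18
position: [0.5285, 0.3621, 0.1276]
tool_rot: [1.508, 2.756, 0.003]
ft_force: [1.5, 0.5, 0.5]
grip_width: 0.158
grip_force: 25.0
```

```bash
python3 - <<'E'
from h import *
s=ctrl.get_state(); print(s["position"],s["ft_force"],s["torque"],s["grip_width"],s["grip_force"],R.from_rotvec(s["tool_rot"]).as_euler("ZYX",degrees=True))
E
```

```text
[0.52847506 0.36208409 0.12761864] [1.47339698 0.48586602 0.51183553] [ 0.2458379  -0.49016042  0.08940681] 0.15830012284520067 24.998362585902214 [ 1.22619019e+02 -2.60126025e-02  1.79905392e+02]
```

>>> {"fn": "move_arm", "kwargs": {
  "increments": "0 0 0 0 0 3 255;0 0 0 0 0 0 255;0 0 0 0 0 0 160;0 0 0 0 0 0 130;0 0 0 0 0 0 130;0 0 20 0 0 0 130;0 0 30 0 0 0 80;0 0 25 0 0 0 80"
}}

```text
time: 33.85
position: [0.5271, 0.3615, 0.203]
tool_rot: [-1.439, -2.792, 0.002]
ft_force: [0.2, 0.1, 0.5]
grip_width: 0.529
grip_force: 0.0
```

>>> {"fn": "move_arm", "kwargs": {
  "increments": "0 0 0 0 0 -7 80;0 0 0 0 0 -7 80;0 0 0 0 0 -7 80;0 0 0 0 0 -7 80;0 0 0 0 0 -7 80;0 0 0 0 0 -7 80;0 0 0 0 0 -7 80;0 0 0 0 0 -7 80"
}}

```text
time: 34.52
position: [0.5273, 0.3616, 0.2021]
tool_rot: [2.587, 1.782, -0.002]
ft_force: [-0.1, 0.3, 0.0]
grip_width: 0.688
grip_force: 0.0
```

>>> {"fn": "move_arm", "kwargs": {
  "increments": "0 0 0 0 0 -7 80;0 0 0 0 0 -7 80;0 0 0 0 0 -7 80;0 0 0 0 0 -7 80;0 0 0 0 0 -1 80;0 0 0 0 0 0 80;0 0 0 0 0 0 80;0 0 0 0 0 0 80"
}}

```text
time: 35.18
position: [0.5276, 0.3618, 0.2023]
tool_rot: [2.946, 1.09, -0.0]
ft_force: [-0.3, -0.0, 0.6]
grip_width: 0.686
grip_force: 0.0
```

```bash
python3 - <<'E'
from h import *
s=ctrl.get_state(); print(s["position"],s["ft_force"],s["grip_width"],R.from_rotvec(s["tool_rot"]).as_euler("ZYX",degrees=True))
p=ctrl.get_image("side"); save(p,"s3.png",(200,60,360,180),5)
E
```

```text
[0.52762992 0.36177845 0.20226336] [-0.28564067 -0.02878435  0.59259315] 0.6860386993932222 [ 4.06203728e+01  1.60836391e-02 -1.79996829e+02]
```

View pics/s3.png

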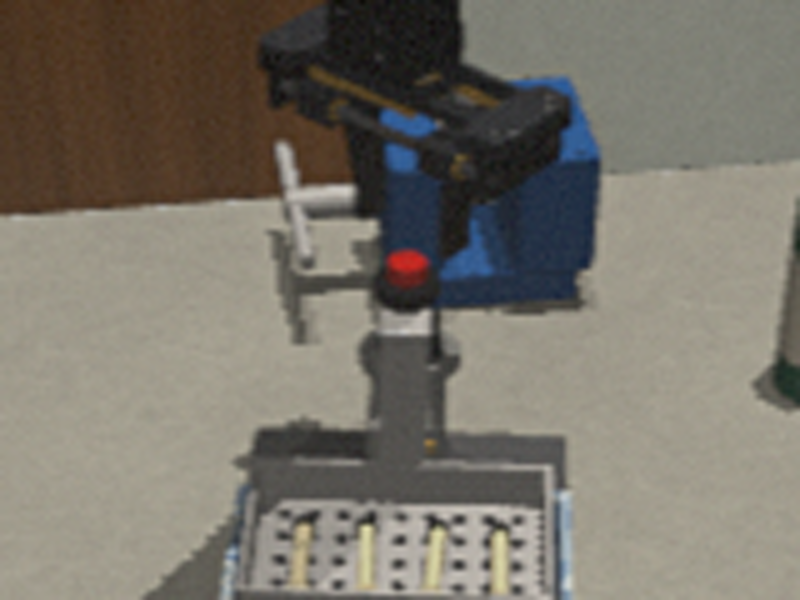

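The gripper is turned to hold the bar end to end, with the body clear of the button at (408,265). I descend and squeeze.

>>> {"fn": "move_arm", "kwargs": {
  "increments": "0 0 -20 0 0 0 80;0 0 -20 0 0 0 80;0 0 -16 0 0 0 80;0 0 -8 0 0 0 80;0 0 -8 0 0 0 80;0 0 0 0 0 0 80;0 0 0 0 0 0 180;0 0 0 0 0 0 180"
}}

```text
time: 35.9
position: [0.5283, 0.3623, 0.1314]
tool_rot: [-2.947, -1.088, -0.003]
ft_force: [-0.4, 0.7, -0.3]
grip_width: 0.608
grip_force: 0.0
```

>>> {"fn": "move_arm", "kwargs": {
  "increments": "0 0 0 0 0 0 180;0 0 0 0 0 0 180;0 0 0 0 0 0 180;0 0 0 0 0 0 180;0 0 0 0 0 0 180;0 0 0 0 0 0 180;0 0 0 0 0 0 180;0 0 0 0 0 0 180"
}}

```text
time: 36.57
position: [0.5277, 0.3629, 0.1314]
tool_rot: [-2.946, -1.088, -0.002]
ft_force: [-0.8, 1.4, 5.3]
grip_width: 0.481
grip_force: 25.0
```

>>> {"fn": "move_arm", "kwargs": {
  "increments": "0 0 0 0 0 5 180;0 0 0 0 0 5 180;0 0 0 0 0 5 180;0 0 0 0 0 5 180;0 0 0 0 0 5 180;0 0 0 0 0 5 180;0 0 0 0 0 4 180;0 0 0 0 0 3 180"
}}

```text
time: 37.23
position: [0.5279, 0.3628, 0.1314]
tool_rot: [-2.446, -1.971, -0.003]
ft_force: [-2.2, 1.1, 5.7]
grip_width: 0.485
grip_force: 25.0
```

```bash
python3 - <<'E'
from h import *
s=ctrl.get_state(); print(s["position"],s["ft_force"],s["torque"],s["grip_width"],s["grip_force"],R.from_rotvec(s["tool_rot"]).as_euler("ZYX",degrees=True))
E
```

```text
[0.52790325 0.36278557 0.13141644] [-2.20072693  1.05104762  5.67075719] [ 0.36780849  0.28525947 -0.10723827] 0.4845975906175555 25.00186033314094 [ 7.77224621e+01 -1.05882891e-01  1.79957456e+02]
```

>>> {"fn": "move_arm", "kwargs": {
  "increments": "0 0 0 0 0 0 80;0 0 0 0 0 0 80;0 0 0 0 0 0 80;0 0 30 0 0 0 80;0 0 40 0 0 0 80;0 0 40 0 0 0 80;0 0 40 0 0 0 160;0 0 30 0 0 0 255"
}}

```text
time: 37.9
position: [0.5283, 0.3615, 0.3135]
tool_rot: [2.45, 1.964, 0.004]
ft_force: [1.6, 0.3, -0.3]
grip_width: 0.606
grip_force: 0.0
```

>>> {"fn": "move_arm", "kwargs": {
  "increments": "0 -40 0 0 0 0 255;0 -40 0 0 0 0 255;-5 -40 0 0 0 0 255;-5 -40 0 0 0 0 255;-5 -30 0 0 0 0 255;0 0 0 0 0 0 255;0 0 0 0 0 0 255;0 0 0 0 0 0 255"
}}

```text
time: 38.57
position: [0.5127, 0.1722, 0.3103]
tool_rot: [-2.45, -1.966, -0.0]
ft_force: [-0.6, 0.5, 0.3]
grip_width: 0.039
grip_force: 0.0
```

```bash
cat > kb.py <<'E'
from meas import *
s=ctrl.get_state(); print(s["position"],s["ft_force"],R.from_rotvec(s["tool_rot"]).as_euler("ZYX",degrees=True))
p=ctrl.get_image("top"); W=cloud(p); f=p["frame"].astype(int)
D=(W[...,0]>.48)&(W[...,0]<.58)&(W[...,1]>.32)&(W[...,1]<.4)
k=D&(W[...,2]>.136)&(W[...,2]<.158); print("bar",k.sum(),yaw(W[k][:,:2]) if k.sum()>9 else "")
for q in (p,ctrl.get_image("side")):
    W=cloud(q); f=q["frame"].astype(int)
    D=(W[...,2]>.15)&(W[...,2]<.27)&(f[...,0]>110)&(f[...,1]<70)&(abs(W[...,1]-.27)<.04)&(abs(W[...,0]-.51)<.04)
    if D.sum(): t=W[D]; print("red",len(t),t[:,2].max(),np.percentile(t[:,2],[50,90]),yaw(t[t[:,2]>np.percentile(t[:,2],90)-.006][:,:2]))
E
python3 kb.py
```

```text
[0.51267973 0.17215818 0.31029151] [-0.55144565  0.51031793  0.29935048] [ 7.74905012e+01 -1.12710345e-02  1.79994868e+02]
bar 72 (array([0.52705246, 0.36065271]), [0.01594764180481434, 0.038547586649656296], np.float32(-17.175165))
red 30 0.2407455846085883 [0.23845935 0.24039403] (array([0.51153141, 0.27439663]), [0.018394870683550835, 0.02256980910897255], np.float32(-78.95642))
```

The bar is now near the dryer's x axis, so the clamp is free, and the button is still at 241 mm. I go to the button with the fingers shut.

>>> {"fn": "move_arm", "kwargs": {
  "increments": "0 20 0 0 0 0 255;0 30 0 0 0 0 255;0 30 0 0 0 0 255;0 21 0 0 0 0 255;0 0 -20 0 0 0 255;0 0 -20 0 0 0 255;0 0 -15 0 0 0 255;0 0 -5 0 0 0 255"
}}

```text
time: 39.33
position: [0.511, 0.2741, 0.2475]
tool_rot: [-2.445, -1.97, 0.006]
ft_force: [-0.2, 0.0, -0.7]
grip_width: 0.007
grip_force: 0.0
```

>>> {"fn": "move_arm", "kwargs": {
  "increments": "0 0 0 0 0 0 255;0 0 -2 0 0 0 255;0 0 -2 0 0 0 255;0 0 -2 0 0 0 255;0 0 -2 0 0 0 255;0 0 -2 0 0 0 255;0 0 0 0 0 0 255;0 0 0 0 0 0 255"
}}

```text
time: 40.0
position: [0.5128, 0.2726, 0.2403]
tool_rot: [2.45, 1.966, -0.0]
ft_force: [0.2, -0.5, -0.3]
grip_width: 0.005
grip_force: 0.0
```

>>> {"fn": "move_arm", "kwargs": {
  "increments": "0 0 -1 0 0 0 255;0 0 0 0 0 0 255;0 0 -1 0 0 0 255;0 0 0 0 0 0 255;0 0 -1 0 0 0 255;0 0 0 0 0 0 255;0 0 0 0 0 0 255;0 0 0 0 0 0 255"
}}

```text
time: 40.67
position: [0.5129, 0.2728, 0.238]
tool_rot: [2.45, 1.966, 0.001]
ft_force: [-2.1, -1.0, 5.2]
grip_width: 0.004
grip_force: 2.7
```

>>> {"fn": "move_arm", "kwargs": {
  "increments": "0 0 -1 0 0 0 255;0 0 0 0 0 0 255;0 0 -1 0 0 0 255;0 0 0 0 0 0 255;0 0 -1 0 0 0 255;0 0 0 0 0 0 255;0 0 0 0 0 0 255;0 0 0 0 0 0 255"
}}

```text
time: 41.33
position: [0.5129, 0.2728, 0.2351]
tool_rot: [2.45, 1.966, 0.001]
ft_force: [-1.4, -0.9, 6.1]
grip_width: 0.006
grip_force: 2.8
```

>>> {"fn": "move_arm", "kwargs": {
  "increments": "0 0 -3 0 0 0 255;0 0 -3 0 0 0 255;0 0 -3 0 0 0 255;0 0 -4 0 0 0 255;0 0 -4 0 0 0 255;0 0 -4 0 0 0 255;0 0 -4 0 0 0 255;0 0 0 0 0 0 255"
}}

```text
time: 42.0
position: [0.5129, 0.2728, 0.2099]
tool_rot: [2.45, 1.966, 0.001]
ft_force: [-1.5, -0.9, 5.7]
grip_width: 0.006
grip_force: 2.9
```

>>> {"fn": "move_arm", "kwargs": {
  "increments": "0 0 -3 0 0 0 255;0 0 -3 0 0 0 255;0 0 -3 0 0 0 255;0 0 -3 0 0 0 255;0 0 0 0 0 0 255;0 0 0 0 0 0 255;0 0 0 0 0 0 255;0 0 0 0 0 0 255"
}}

```text
time: 42.67
position: [0.5129, 0.2728, 0.198]
tool_rot: [2.45, 1.966, 0.001]
ft_force: [-2.2, -1.6, 5.5]
grip_width: 0.003
grip_force: 2.9
```

>>> {"fn": "move_arm", "kwargs": {
  "increments": "0 0 -2 0 0 0 255;0 0 -2 0 0 0 255;0 0 -2 0 0 0 255;0 0 0 0 0 0 255;0 0 0 0 0 0 255;0 0 0 0 0 0 255;0 0 0 0 0 0 255;0 0 0 0 0 0 255"
}}

```text
time: 43.33
position: [0.5129, 0.2728, 0.1921]
tool_rot: [2.45, 1.966, 0.001]
ft_force: [-2.2, -1.1, 6.0]
grip_width: 0.005
grip_force: 3.2
```

>>> {"fn": "move_arm", "kwargs": {
  "increments": "0 0 2 0 0 0 255;0 0 2 0 0 0 255;0 0 2 0 0 0 255;0 0 2 0 0 0 255;0 0 1 0 0 0 255;0 0 0 0 0 0 255;0 0 0 0 0 0 255;0 0 0 0 0 0 255"
}}

```text
time: 44.0
position: [0.5128, 0.2728, 0.2002]
tool_rot: [-2.45, -1.967, -0.0]
ft_force: [0.6, -0.0, 2.2]
grip_width: 0.008
grip_force: 0.8
```

The button followed the tip up to about 200 mm, so the catch seems to be in. I clear away and verify.

>>> {"fn": "move_arm", "kwargs": {
  "increments": "0 0 10 0 0 0 255;0 0 30 0 0 0 255;0 0 40 0 0 0 255;0 -20 20 0 0 0 255;0 -40 0 0 0 0 255;0 -40 0 0 0 0 255;0 -20 0 0 0 0 255;0 0 0 0 0 0 255"
}}

```text
time: 44.67
position: [0.5139, 0.146, 0.3007]
tool_rot: [2.457, 1.953, -0.003]
ft_force: [-0.6, 0.2, -1.2]
grip_width: 0.006
grip_force: 0.0
```

```bash
python3 kb.py; python3 - <<'E'
from h import *
p=ctrl.get_image("side"); save(p,"s4.png",(200,60,360,180),5)
E
```

```text
[0.51389816 0.14599075 0.30066129] [-0.56402562  0.2033983  -1.15351997] [ 76.96113108   0.21138233 179.9195065 ]
bar 87 (array([0.52840018, 0.36034441]), [0.015320074744522572, 0.0415264368057251], np.float32(-15.253473))
red 30 0.20337044348612698 [0.19964109 0.20184887] (array([0.51172084, 0.27321008]), [0.019364923238754272, 0.019754469394683838], np.float32(-73.98159))
```

View pics/s4.png

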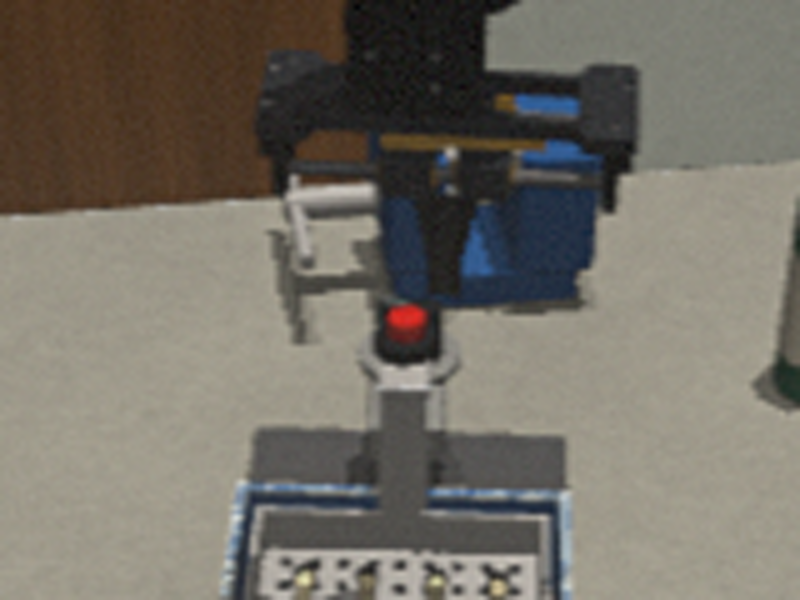

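The post is one hole down: the button top is at 202 mm (was 241), standing proud at (408,322), and the pins are still in place. With the button this low, a thickness grip held a little high clears it for the whole turn.

>>> {"fn": "move_arm", "kwargs": {
  "increments": "1 16 0 0 0 4 255;2 24 0 0 0 7 130;2 28 0 0 0 7 130;2 28 0 0 0 7 130;2 28 0 0 0 7 130;2 28 0 0 0 7 130;2 28 0 0 0 7 130;2 20 0 0 0 7 130"
}}

```text
time: 45.48
position: [0.5257, 0.3578, 0.3004]
tool_rot: [-1.298, -2.858, -0.003]
ft_force: [-0.8, 0.5, 0.5]
grip_width: 0.437
grip_force: 0.0
```

>>> {"fn": "move_arm", "kwargs": {
  "increments": "0 8 0 0 0 7 130;0 0 0 0 0 7 130;0 0 0 0 0 7 130;0 0 0 0 0 7 130;0 0 0 0 0 6 130;0 0 0 0 0 0 130;0 0 0 0 0 0 130;0 0 0 0 0 0 130"
}}

```text
time: 46.15
position: [0.5272, 0.3618, 0.3004]
tool_rot: [-0.425, -3.112, -0.001]
ft_force: [0.4, 0.1, -0.6]
grip_width: 0.488
grip_force: 0.0
```

>>> {"fn": "move_arm", "kwargs": {
  "increments": "0 0 0 0 0 0 130;0 0 -30 0 0 0 130;0 0 -30 0 0 0 130;0 0 -30 0 0 0 130;0 0 -30 0 0 0 130;0 0 0 0 0 0 130;0 0 0 0 0 0 130;0 0 0 0 0 0 130"
}}

```text
time: 46.82
position: [0.5283, 0.3616, 0.1823]
tool_rot: [0.424, 3.111, 0.003]
ft_force: [-0.0, -0.1, 0.4]
grip_width: 0.494
grip_force: 0.0
```

```bash
python3 - <<'E'
from h import *
s=ctrl.get_state(); print(s["position"],s["ft_force"],s["grip_width"],R.from_rotvec(s["tool_rot"]).as_euler("ZYX",degrees=True))
E
```

```text
[0.52826701 0.36163605 0.18228241] [-0.03644312 -0.05031517  0.44313103] 0.49448323501921865 [1.64480450e+02 6.33644579e-02 1.79882417e+02]
```

>>> {"fn": "move_arm", "kwargs": {
  "increments": "0 0 -20 0 0 0 130;0 0 -15 0 0 0 130;0 0 -8 0 0 0 130;0 0 0 0 0 0 130;0 0 0 0 0 0 255;0 0 0 0 0 0 255;0 0 0 0 0 0 255;0 0 0 0 0 0 255"
}}

```text
time: 47.48
position: [0.5281, 0.3611, 0.1382]
tool_rot: [0.423, 3.112, 0.001]
ft_force: [0.0, 0.1, -1.1]
grip_width: 0.271
grip_force: 0.0
```

>>> {"fn": "move_arm", "kwargs": {
  "increments": "0 0 0 0 0 0 255;0 0 0 0 0 0 255;0 0 0 0 0 0 255;0 0 0 0 0 0 255;0 0 0 0 0 -5 255;0 0 0 0 0 -5 255;0 0 0 0 0 0 255;0 0 0 0 0 0 255"
}}

```text
time: 48.15
position: [0.5284, 0.3626, 0.1381]
tool_rot: [0.691, 3.063, 0.007]
ft_force: [3.0, 5.4, -1.5]
grip_width: 0.154
grip_force: 24.9
```

>>> {"fn": "move_arm", "kwargs": {
  "increments": "0 0 0 0 0 -5 255;0 0 0 0 0 -5 255;0 0 0 0 0 -5 255;0 0 0 0 0 -5 255;0 0 0 0 0 -5 255;0 0 0 0 0 -5 255;0 0 0 0 0 -5 255;0 0 0 0 0 -5 255"
}}

```text
time: 48.82
position: [0.5281, 0.3624, 0.138]
tool_rot: [-1.702, -2.64, -0.005]
ft_force: [1.9, 2.6, -0.8]
grip_width: 0.155
grip_force: 25.0
```

>>> {"fn": "move_arm", "kwargs": {
  "increments": "0 0 0 0 0 -4 255;0 0 0 0 0 -4 255;0 0 0 0 0 -4 255;0 0 0 0 0 -4 255;0 0 0 0 0 -3 255;0 0 0 0 0 0 255;0 0 0 0 0 0 255;0 0 0 0 0 0 255"
}}

```text
time: 49.48
position: [0.5279, 0.3622, 0.138]
tool_rot: [-2.109, -2.327, -0.004]
ft_force: [2.0, 5.2, 1.1]
grip_width: 0.154
grip_force: 24.9
```

```bash
python3 - <<'E'
from h import *
s=ctrl.get_state(); print(s["position"],s["ft_force"],s["torque"],s["grip_width"],R.from_rotvec(s["tool_rot"]).as_euler("ZYX",degrees=True))
E
```

```text
[0.52788215 0.36221585 0.13800222] [1.95581543 5.22237643 1.13919364] [ 1.16645287 -0.31647865 -0.02823904] 0.1543236087617059 [ 9.56429486e+01 -1.38436250e-01  1.79922731e+02]
```

>>> {"fn": "move_arm", "kwargs": {
  "increments": "0 0 0 0 0 0 160;0 0 0 0 0 0 130;0 0 0 0 0 0 130;0 0 30 0 0 0 130;0 0 40 0 0 0 130;0 0 40 0 0 0 130;0 0 40 0 0 0 130;0 0 30 0 0 0 130"
}}

```text
time: 50.15
position: [0.528, 0.3601, 0.3207]
tool_rot: [2.112, 2.324, 0.002]
ft_force: [1.0, 0.3, 0.3]
grip_width: 0.485
grip_force: 0.0
```

>>> {"fn": "move_arm", "kwargs": {
  "increments": "0 -36 0 0 0 0 130;0 -40 0 0 0 0 130;0 -40 0 0 0 0 130;0 -40 0 0 0 0 130;0 -40 0 0 0 0 130;0 -40 0 0 0 0 130;0 -40 0 0 0 0 130;0 -40 0 0 0 0 130"
}}

```text
time: 50.82
position: [0.5267, 0.042, 0.3172]
tool_rot: [2.113, 2.325, -0.003]
ft_force: [0.8, -0.2, 0.1]
grip_width: 0.492
grip_force: 0.0
```

>>> {"fn": "move_arm", "kwargs": {
  "increments": "0 -40 0 0 0 0 130;0 -20 0 0 0 0 130;0 0 0 0 0 0 130;0 0 0 0 0 0 130;0 0 0 0 0 0 130;0 0 0 0 0 0 130;0 0 0 0 0 0 130;0 0 0 0 0 0 130"
}}

```text
time: 51.48
position: [0.5277, -0.0139, 0.3174]
tool_rot: [-2.109, -2.328, 0.0]
ft_force: [-0.7, -0.1, -0.2]
grip_width: 0.49
grip_force: 0.0
```

```bash
python3 kb.py; python3 - <<'E'
from h import *
a=ctrl.get_image("top")["frame"][130:235,110:250]; b=ctrl.get_image("side")["frame"][90:195,210:350]
cv2.imwrite("pics/fin.png",cv2.resize(np.hstack([a,b])[...,::-1],None,fx=2.8,fy=2.8,interpolation=cv2.INTER_CUBIC))
E
```

```text
[ 0.52773625 -0.01390929  0.31736292] [-0.69238423 -0.05612588 -0.1700466 ] [ 9.56488403e+01  3.82476898e-04 -1.79999338e+02]
bar 82 (array([0.52837723, 0.36094311]), [0.015402126125991344, 0.042826585471630096], np.float32(-85.5174))
red 63 0.20532188797029693 [0.1987158 0.2025001] (array([0.5108465 , 0.27182254]), [0.019147291779518127, 0.022269492968916893], np.float32(-87.97716))
red 3 0.1991027040139246 [0.19871248 0.19902466] (array([0.51725346, 0.26726356]), [0.003008050611242652, 0.007821934297680855], np.float32(81.064026))
```

View pics/fin.png

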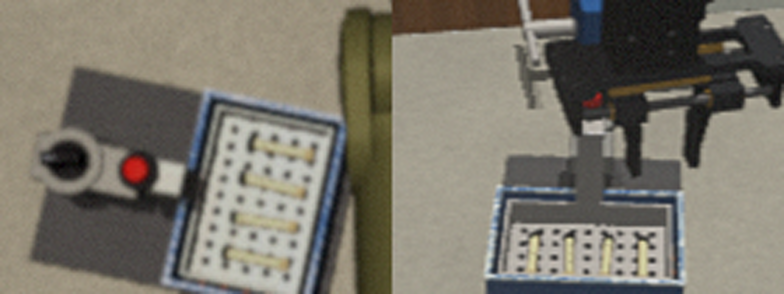

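The picture shows all four pins flat in the lowered basket, at (283,150), (275,187), (267,222) and (258,260). The button is up at (135,168) and the knob bar lies at -85.5° (tight). Nothing is touched, so I hand in.

```bash
python3 -c "
from bench import ctrl
print(ctrl.close_job())"
```

```text
the job is handed in; nothing more can be done
None
```

I handed the job in with all four slide pins flat in the basket, the post one hole down with the button up, the clamp tight and the gripper clear; no verdict came back.

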